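# Load the bottle mixer and set its push-to-turn selector

### The arm

A 7-joint arm with a two-finger parallel gripper is mounted at the origin on the work surface. World frame = base frame: x ahead of the robot, y to its left, z up, the work surface at z = 0. Lengths are in m, angles in rad, forces in N, time in s.
With the tool pointing down it reaches from about 0.425 to 0.875 m from the base axis. Payload 4.7 kg.
Tool frame: the origin (TCP) lies between the finger pads; the fingertips stand 14 mm ahead of it and the grasp point (between the pads) lies 5 mm behind it; z points along the fingers, y is the line along which they close (so a half turn about z gives the same grasp; the last joint's range is limited). The gripper opens to 87 mm and grips with 3 to 60 N. Pads are 19 mm wide; open, the fingers measure 117 mm over their backs; the gripper's body (75 mm by 190 mm) begins 51 mm behind the grasp point.
Start: joints at [-1.223, 0.321, -0.07, 1.45, 0.023, 1.371, -0.057], TCP at [0.213, 0.614, 0.237] pointing down, gripper open.
Joint ranges: [-2.86, 2.86], [-0.3, 2.09], [-1.38, 1.24], [0.06, 2.45], [-1.56, 4.7], [0.09, 2.05], [-2.69, 2.69]. Speed limits (rad/s): [2.57, 2.57, 3.14, 3.14, 3.14, 3.14, 3.14].

### API

Orientations are given as a rotation vector (axis times angle).
In Python, from bench import get_state, get_image, camera_params, close_job gives the robot as it stands. The module is installed in compiled form; this text tells all that it offers.
- The arm moves only by the tool arm_command, never from a script. Its argument "motion" is a list of rows, each a list of 5 numbers: the finger opening in mm, from 0 to 87, then the shift along the tool's x, y, z in mm, then the turn about the tool's z in degrees. In form: [[gripper, x, y, z, spin], ...]. A call has 1 to 5 rows; each row is the pose to reach, as a shift and turn from the pose commanded when the call began, along the tool's axes at that moment; what a row does not reach only later rows make up. A row lasts 1/12 s, in which the tool goes at most 41.7 mm and 7.16 degrees, less where a joint would pass 70% of its speed; a pose out of reach is approached as far as the arm can. A call with a gripper value outside its range is refused whole. The fingers move at their own pace and stop on an object; "newtons" is the grip in N (left out, the last holds). Time passes only in rows, so rows that repeat a pose let the fingers close. It gives the time, the measured TCP pose, the force, the opening and the grip force at its end, in the units of the state.
- get_state(): the state, without advancing time (a new reading comes with each control period).
- get_image(name): name is "scene" or "top"; returns (picture, depth): 400x640x3 uint8, red, green, blue; 400x640 float32, m along the optical axis (not along the pixel's ray), 0 where there is no reading.
- camera_params(name): a dict with "intrinsics" (3x3 intrinsics, pixels), "extrinsics" (4x4, takes a point from camera to world coordinates). Camera axes: x right, y down, z forward; pixel columns grow to the right and rows downward; lengths in m; the calibration is good to about 2 mm. A picture is of the moment at which its call begins. camera_params takes no time and is no camera call.
- close_job(): hands the job in; it is judged then, once.
The state is a dict: "time": time; "joint_positions": joint angles; "qd": joint speeds; "joint_torque": joint torques, N m; "position": TCP position; "tool_rot": TCP orientation; "ft_force": force on the tool from outside, world axes, zero at the start; "torque": the same for the moment, N m; "grip_width": opening from 0.0 (shut) to 1.0 (fully open); "grip_force": force on a finger pad.
Only numpy, scipy, OpenCV 4.12 (cv2) and the standard library are available. Lean on these libraries where they do the work, as an engineer would, in place of code of your own. Each camera call takes 0.05 s, during which the arm holds its last target. There are 200 camera calls.

### The job

Take the bottle that stands on the blue square order mat and set it down gently, upright, in the round cup of the bottle mixer, and let go of it. Then push the mixer's selector dial in, turn it from off to the mark that has the colour of that bottle's cap, and let the dial spring fully back out there. Leave the other two bottles, the orange carton and the dark-lidded jar where they stand.

Things in the scene. Friction and masses are not known exactly. Their poses are not given: they have to be found in the camera images.
- mat: blue square order mat, 100 x 100 mm, lying flat on the table (1 mm thick, not an obstacle); origin at its centre. One bottle stands on it, the other two stand close by, 90 to 115 mm from its centre, on two neighbouring sides (never opposite each other)
- yellow_bottle (a point): white bottle with a yellow cap, upright on the table: body 58 mm in diameter up to 74 mm above its base, then a shoulder and a cap 50 mm in diameter, 105 mm tall in all, about 0.18 kg; this point is its centre, 52.5 mm above its base; z is its axis. It may or may not be the one on the order mat
- green_bottle (a point): white bottle with a green cap, upright on the table: body 58 mm in diameter up to 74 mm above its base, then a shoulder and a cap 50 mm in diameter, 105 mm tall in all, about 0.18 kg; this point is its centre, 52.5 mm above its base; z is its axis. It may or may not be the one on the order mat
- blue_bottle (a point): white bottle with a blue cap, upright on the table: body 58 mm in diameter up to 74 mm above its base, then a shoulder and a cap 50 mm in diameter, 105 mm tall in all, about 0.18 kg; this point is its centre, 52.5 mm above its base; z is its axis. It may or may not be the one on the order mat
- mixer: white bottle mixer, fixed; origin on the table under the middle of its panel section, x away from the operator, y to the operator's left. Panel section: x -100 to 110 mm, y -100 to 100 mm; its panel slopes up at 35 degrees from 50 mm high at the front to 165 mm at the back. To its right (y -100 to -245 mm) a flat grey deck 50 mm high with the round cup
- cup (a point): centre of the inner floor of the mixer's round black rubber cup, 53 mm above the table; the cup is 74 mm wide inside, its rim 15 mm above this floor. A bottle standing in it has its centre 52.5 mm above this point. The panel section's side wall (up to 165 mm high) is 75 mm from the cup's centre on one side; the carton stands 80 mm or more from it on the other
- dial_grip (a point): point on the dial's axis in its black grip bar; z points along the axis out of the panel (35 degrees from vertical, towards the operator), x to the bar's white pointer end (up the slope at off). Bar: 66 mm along x, 14 mm thick along y, from 20 mm below this point to 12 mm above it; below it a round grey skirt, 74 mm wide, part of the dial, may be pushed on. 38 mm above the panel when out
- press (a joint): how far the selector dial is pushed in along its axis, m: 0 fully out, 0.010 fully in (stop). A spring resists with 4 N at the start and 8 N fully in, and pushes it back out when let go
- dial (a joint): selector angle, rad, growing clockwise seen from outside: off (black mark) 0 (starts up to 0.1 either way), yellow -0.698, green 0.698, blue 1.396; stops at -0.80 and 1.50. Turns only while pushed in more than 7 mm, then freely, past marks too; else a pin holds it within 0.07 of its mark (0.14 at off). Let go between marks it stays half in; within about 0.12 of a mark it springs out
- carton: orange and white carton, 100 x 60 x 150 mm high, loose, standing beside the mixer's deck; origin at the centre of its underside
- jar: white jar with a dark brown lid, 80 mm in diameter, 54 mm high, loose, standing in front of the mixer; origin at the centre of its underside
Mind the look-alikes: they are no part of the job. Leave any purple look-alike of the part that bears green_bottle alone.

How it is judged:
By the outcome, as a careful person would: the job done as asked, in the order asked, and still so for the second after the job is handed in, with the robot touching nothing.
It also fails if it takes over 58 s, if anything falls off the work surface, if the arm or the gripper's body presses on something with over 40 N, if the wrist force passes 120 N, or if a joint passes its speed limit or range.

## Working session

There is one attempt and no reset: what is moved stays moved. The work goes in short steps, Python scripts to look and compute and a tool call to move; the robot and the scene stay as the last step left them, time stands still between calls to the robot, and variables do not carry over. Pictures are saved under pics/ and viewed, at most 12 in all, crops included, and the job is handed in when it is done.

Besides the shell and the picture viewer there is one more tool, called after ">>>" as name(argument=value, ...), one argument or row to a line, values as JSON. arm_command: Moves the arm, as the interface text tells. Its arguments: {"type":"object","properties":{"motion":{"type":"array"},"newtons":{"type":"number"}},"required":["motion"]}

```bash
mkdir -p pics
cat > h.py <<'E'
import numpy as np, cv2
from bench import *
def shot(n):
    im,d=get_image(n); p=camera_params(n); return im,d,np.array(p["intrinsics"]),np.array(p["extrinsics"])
def pt(u,v,d,K,T):
    r=np.array([(u-K[0,2])/K[0,0],(v-K[1,2])/K[1,1],1])*d
    return T[:3,:3]@r+T[:3,3]
def plane(u,v,z,K,T):
    r=T[:3,:3]@np.array([(u-K[0,2])/K[0,0],(v-K[1,2])/K[1,1],1]); return T[:3,3]+r*(z-T[2,3])/r[2]
def proj(P,K,T):
    c=T[:3,:3].T@(np.array(P)-T[:3,3]); return (K@c)[:2]/c[2]
E
python3 - <<'E'
from h import *
for n in("scene","top"):
    im,d,K,T=shot(n); cv2.imwrite(f"pics/{n}0.png",im[:,:,::-1]); np.savez(f"{n}0.npz",im=im,d=d,K=K,T=T)
    print(n,K[0,0],T.round(3).tolist())
s=get_state();print(s)
E
```

```text
scene 445.84833158336045 [[0.637, 0.473, -0.608, 1.245], [0.771, -0.393, 0.502, -0.592], [-0.001, -0.789, -0.615, 0.848], [0.0, 0.0, 0.0, 1.0]]
top 495.463868443798 [[0.022, -0.998, 0.064, 0.396], [-1.0, -0.023, -0.006, -0.0], [0.008, -0.064, -0.998, 1.596], [0.0, 0.0, 0.0, 1.0]]
{'time': 0.1, 'joint_positions': array([-1.22288584,  0.32175194, -0.07005344,  1.45156702,  0.02260871,
        1.37080884, -0.05688693]), 'qd': array([ 0.00168725,  0.00027905,  0.00112945, -0.00036625,  0.00040734,
       -0.00052126,  0.00038797]), 'joint_torque': array([ 1.78418236e-04, -4.92569733e+01, -4.05213945e-01, -3.13400102e+01,
       -6.39598933e-02,  3.94418312e-02,  5.55883821e-05]), 'position': array([0.21287814, 0.61364281, 0.2355616 ]), 'tool_rot': array([-5.21866733e-01, -3.09776208e+00,  2.73291942e-03]), 'ft_force': array([-0.23941807, -0.97411451,  0.60979886]), 'torque': array([-0.03086476,  0.01861455, -0.0398439 ]), 'grip_force': 0.0, 'grip_width': 1.0016103624251262}
```

View pics/scene0.png

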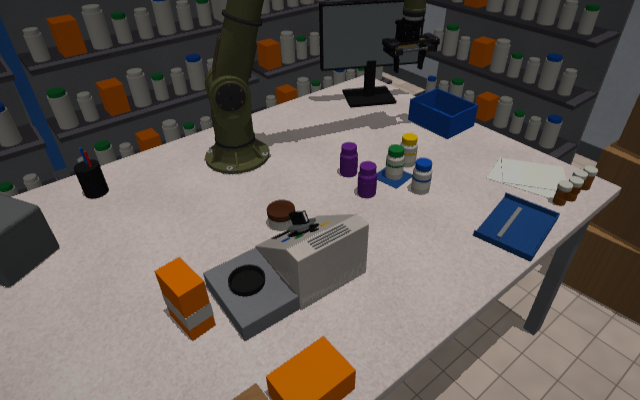

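View pics/top0.png

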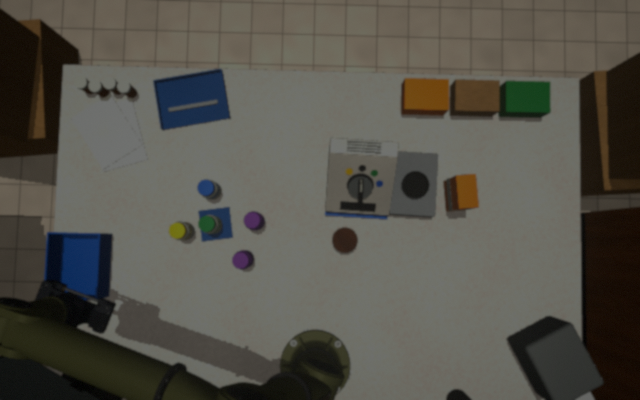

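The scene view shows the green-capped bottle at (395,160) on the mat. Look-alikes in the top view: yellow (180,231), blue (208,188), purple (254,220) and purple (243,260). Green is at (210,224) on the blue mat at (215,224), so it's the choice. The mixer dial is at (360,187), the cup at (415,185), the carton at (463,192) and the jar at (345,240).

Run:
```python
from h import *
from h import pt
def cc(m,box):
    k=np.zeros(m.shape,np.uint8);x0,y0,x1,y1=box;k[y0:y1,x0:x1]=m[y0:y1,x0:x1]
    n,l,s,c=cv2.connectedComponentsWithStats(k)
    i=1+s[1:,4].argmax();return l==i,c[i],s[i]
a=np.load("top0.npz");im,d,K,T=[a[k] for k in("im","d","K","T")]
hsv=cv2.cvtColor(im,cv2.COLOR_RGB2HSV);H,S,V=cv2.split(hsv)
for n,m,b,z in[("green",(H>40)&(H<85)&(S>120),(195,210,225,240),.105),("yellow",(H>20)&(H<38)&(S>120),(165,215,195,245),.105),
 ("blue",(H>95)&(H<125)&(S>120),(195,175,222,200),.105),("purp1",(H>130)&(H<160)&(S>80),(235,205,270,235),.105),("purp2",(H>130)&(H<160)&(S>80),(225,245,262,275),.105),
 ("mat",(H>95)&(H<125)&(S>120),(190,203,235,245),.001),("cup",V<45,(398,165,432,205),.068),("jar",V<70,(328,222,362,257),.054),("carton",(H<20)&(S>150),(440,170,485,215),.15)]:
    k,c,s=cc(m,b);dd=d[k];print(n,c.round(1),s,plane(*c,z,K,T).round(4),"depthz",np.median([pt(u,v,d[v,u],K,T)[2] for v,u in np.argwhere(k)]).round(3))
a=np.load("scene0.npz");im2,d2,K2,T2=[a[k] for k in("im","d","K","T")]
H2,S2,V2=cv2.split(cv2.cvtColor(im2,cv2.COLOR_RGB2HSV))
for n,m,b,z in[("green",(H2>40)&(H2<85)&(S2>120),(380,140,410,165),.10),("cup",V2<45,(220,255,275,305),.062)]:
    k,c,s=cc(m,b);print("scene",n,c.round(1),s,plane(*c,z,K2,T2).round(4))
# pointcloud of mixer in top
P=np.array([[pt(u,v,d[v,u],K,T) for u in range(318,445)] for v in range(130,225)])
Z=P[...,2]
dk=(abs(Z-.05)<.006);dk[:,:72]=0
pts=P[dk];print("deck",pts.min(0),pts.max(0),np.percentile(pts,[2,98],axis=0).round(3).tolist())
for name,Q in(("deck",pts),):
    r=cv2.minAreaRect(Q[:,:2].astype(np.float32)*1000);print(name,r)
al=P[Z>.03]; print("mixer", cv2.minAreaRect(al[:,:2].astype(np.float32)*1000))
for n,(I,x0,y0,x1,y1,f) in {"c1":(im,318,130,445,255,4),"c2":(im2,200,190,380,340,4)}.items():
    cv2.imwrite(f"pics/{n}.png",cv2.resize(cv2.convertScaleAbs(I[y0:y1,x0:x1,::-1],alpha=1.6),None,fx=f,fy=f,interpolation=cv2.INTER_CUBIC))
I=im[170:280,155:275,::-1];cv2.imwrite("pics/c3.png",cv2.resize(I,None,fx=4,fy=4))
```

```text
green [206.4 223.3] [200 216  14  15 174] [0.4359 0.3353 0.105 ] depthz 0.104
yellow [177.2 230.4] [169 223  17  16 216] [0.4127 0.4217 0.105 ] depthz 0.105
blue [205.8 187.6] [198 180  16  16 189] [0.5436 0.3411 0.105 ] depthz 0.105
purp1 [253.2 220.2] [245 212  18  17 234] [0.4483 0.1952 0.105 ] depthz 0.104
purp2 [241.9 259.4] [233 251  19  18 247] [0.3303 0.2252 0.105 ] depthz 0.104
mat [219. 223.] [200 208  31  32 427] [0.4406 0.3181 0.001 ] depthz 0.001
cup [414.9 184.7] [402 172  27  27 574] [ 0.5711 -0.2978  0.068 ] depthz 0.054
jar [344.5 240.1] [333 228  24  25 490] [ 0.3949 -0.0834  0.054 ] depthz 0.054
carton [464.3 191.7] [451 175  27  34 782] [ 0.5446 -0.4275  0.15  ] depthz 0.149
scene green [396.  150.7] [389 145  15  13 165] [0.443  0.3306 0.1   ]
scene cup [246.3 280.1] [228 265  37  32 920] [ 0.5768 -0.3005  0.062 ]
deck [ 0.47585461 -0.3715092   0.04400048] [ 0.67948261 -0.22343134  0.05597254] [[0.481, -0.365, 0.045], [0.673, -0.233, 0.055]]
deck ((577.3428344726562, -298.28912353515625), (142.03564453125, 200.2505340576172), 87.39008331298828)
mixer ((536.9459838867188, -187.83258056640625), (358.9302062988281, 301.80572509765625), 86.83282470703125)
```

View pics/c1.png

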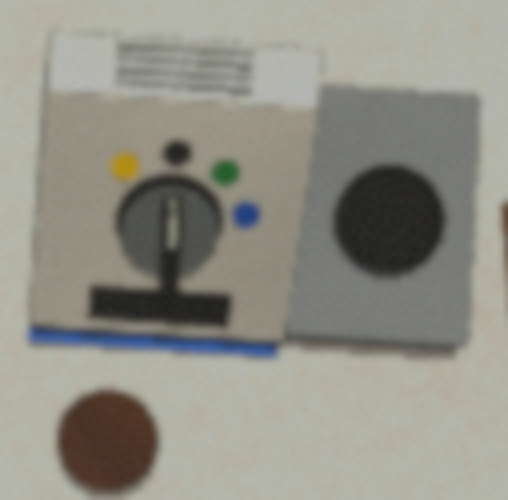

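View pics/c3.png

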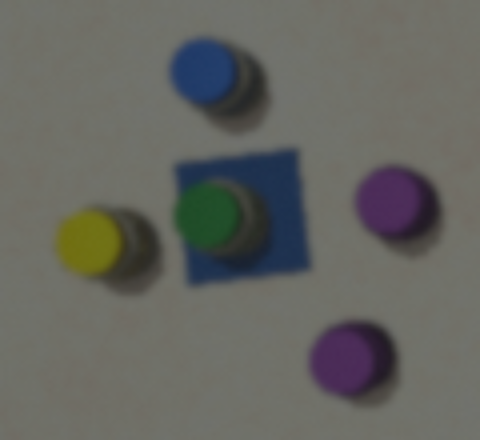

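View pics/c2.png

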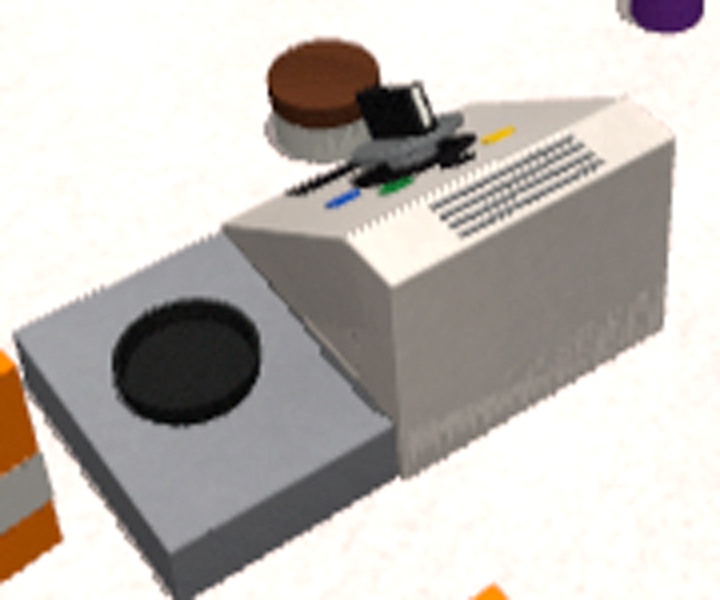

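The close crop confirms it: green at (208,213) in the crop stands on the blue mat, with yellow, blue and the two purple ones off it. In the mixer crop the dial is at (170,227) with its pointer up, the cup is at (388,220), and the marks run yellow, black, green, blue clockwise. I'm setting out to above the green bottle.

>>> arm_command(
  motion=[
    [87,-34,-21,0,0],
    [87,-68,-43,0,0],
    [87,-102,-64,0,0],
    [87,-136,-86,0,0],
    [87,-170,-107,0,0],
  ],
  newtons=20,
)

```text
time: 0.52
position: [0.3393, 0.4553, 0.2361]
tool_rot: [-0.522, -3.098, 0.001]
ft_force: [0.6, 0.6, -0.8]
grip_width: 1.002
grip_force: 0.0
```

>>> arm_command(
  motion=[
    [87,-34,-21,0,4],
    [87,-68,-43,0,8],
    [87,-102,-64,0,12],
    [87,-134,-85,0,16],
    [87,-134,-85,0,16],
  ],
)

```text
time: 0.93
position: [0.4435, 0.3241, 0.2365]
tool_rot: [0.97, 2.984, -0.005]
ft_force: [0.1, -0.2, 0.1]
grip_width: 1.0
grip_force: 0.0
```

```bash
cat >> h.py <<'E'
from scipy.spatial.transform import Rotation as R
def go(x,y,z):
    s=get_state(); M=R.from_rotvec(s["tool_rot"]).as_matrix()
    print("pos",s["position"].round(4),"yaw_y",np.degrees(np.arctan2(M[1,1],M[0,1])).round(1),"delta mm",(M.T@(np.array([x,y,z])-s["position"])*1000).round(1),"F",s["ft_force"].round(1),"grip",s["grip_width"].round(3),s["grip_force"],"t",s["time"])
    return M
E
python3 - <<'E'
from h import *
go(.437,.333,.056)
im,d,K,T=shot("scene")
o=im[120:240,330:480,::-1];cv2.imwrite("pics/g1.png",cv2.resize(o,None,fx=4,fy=4))
H,S,V=cv2.split(cv2.cvtColor(im,cv2.COLOR_RGB2HSV))
# dial measurement from first top image
a=np.load("top0.npz");im,d,K,T=[a[k] for k in("im","d","K","T")]
P=np.array([[np.r_[pt(u,v,d[v,u],K,T),u,v] for u in range(328,392)] for v in range(152,214)])
Q=P.reshape(-1,5)
o=np.array([.580,-.1256]);c,s=np.cos(-.045),np.sin(-.045);A=np.array([[c,s],[-s,c]])
L=(Q[:,:2]-o)@A.T   # local x,y
h=(Q[:,2]-(.05+(L[:,0]+.1)*.7))*np.cos(np.radians(35))
flat=(abs(L[:,1])>.055)&(abs(L[:,1])<.09)&(L[:,0]>-.08)&(L[:,0]<.05)
print("panel h",np.median(h[flat]),h[flat].std()); h-=np.median(h[flat])
b=h>.028;sk=(h>.012)&(h<.024)
zt=np.array([-np.sin(np.radians(35)),0,np.cos(np.radians(35))])
for n,m in(("bar",b),("skirt",sk),("both",b|sk)):
    X=np.c_[L[m],Q[m,2]]-np.outer(h[m],zt) # foot on panel, local
    print(n,m.sum(),np.median(h[m]),"foot mid",X.mean(0).round(4),((np.percentile(X,2,axis=0)+np.percentile(X,98,axis=0))/2).round(4),np.ptp(X,axis=0))
    if n=="bar": print(cv2.minAreaRect((np.c_[X[:,0]/np.cos(np.radians(35)),X[:,1]]*1000).astype(np.float32)))
E
```

```text
Traceback (most recent call last):
  File "h.py", line 15, in go
    print("pos",s["position"].round(4),"yaw_y",np.degrees(np.arctan2(M[1,1],M[0,1])).round(1),"delta mm",(M.T@(np.array([x,y,z])-s["position"])*1000).round(1),"F",s["ft_force"].round(1),"grip",s["grip_width"].round(3),s["grip_force"],"t",s["time"])
                                                                                                                                                                                                 ^^^^^^^^^^^^^^^^^^^^^
AttributeError: 'float' object has no attribute 'round'
```

```bash
sed -i 's/s\["grip_width"\].round(3)/round(float(s["grip_width"]),3)/' h.py
python3 - <<'E'
from h import *
im1,d1,K1,T1=shot("scene")
go(.437,.333,.056)
cv2.imwrite("pics/g1.png",cv2.resize(im1[110:230,330:480,::-1],None,fx=4,fy=4))
a=np.load("top0.npz");im,d,K,T=[a[k] for k in("im","d","K","T")]
Q=np.array([pt(u,v,d[v,u],K,T) for u in range(328,392) for v in range(152,214)])
o=np.array([.580,-.1256]);c,s=np.cos(-.045),np.sin(-.045);A=np.array([[c,s],[-s,c]])
L=(Q[:,:2]-o)@A.T
h=(Q[:,2]-(.05+(L[:,0]+.1)*.7))*np.cos(np.radians(35))
flat=(abs(L[:,1])>.055)&(abs(L[:,1])<.09)&(L[:,0]>-.08)&(L[:,0]<.05)
print("panel h",np.median(h[flat]),h[flat].std()); h-=np.median(h[flat])
b=h>.028;sk=(h>.012)&(h<.024)
zt=np.array([-np.sin(np.radians(35)),0,np.cos(np.radians(35))])
for n,m in(("bar",b),("skirt",sk),("both",b|sk)):
    X=np.c_[L[m],Q[m,2]]-np.outer(h[m],zt)
    print(n,m.sum(),np.median(h[m]),"mean",X.mean(0).round(4),"mid",((np.percentile(X,2,axis=0)+np.percentile(X,98,axis=0))/2).round(4),np.ptp(X,axis=0).round(3))
    if n=="bar": print(cv2.minAreaRect((np.c_[X[:,0]/np.cos(np.radians(35)),X[:,1]]*1000).astype(np.float32)))
E
```

```text
pos [0.4406 0.3282 0.2364] yaw_y 54.3 delta mm [  6.1   2.  180.4] F [-0.6  1.  -0.7] grip 1.0 0.0 t 0.9833
panel h -0.00020872563438219802 0.002957518592473451
bar 127 0.04959490419800916 mean [0.0413 0.0131 0.1487] mid [0.2615 0.0555 0.3029] [0.611 0.124 0.428]
((319.34832763671875, 51.867713928222656), (755.6239013671875, 18.0927677154541), 8.537130355834961)
skirt 315 0.01795922574125095 mean [-0.0155  0.0018  0.1089] mid [-0.0159  0.0017  0.1086] [0.06  0.072 0.042]
both 442 0.019544493723252183 mean [0.0008 0.005  0.1203] mid [0.2616 0.043  0.3029] [0.613 0.152 0.429]
```

View pics/g1.png

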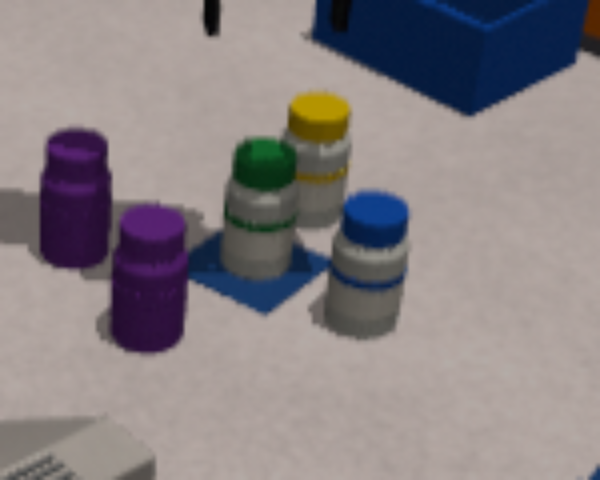

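The crop shows the gripper fingers above the green bottle, which stands on the mat with the neighbours clear. Descending.

>>> arm_command(
  motion=[
    [87,0,0,30,0],
    [87,0,0,60,0],
    [87,0,0,90,0],
    [87,0,0,105,0],
    [87,0,0,110,0],
  ],
)

```text
time: 1.4
position: [0.4344, 0.3327, 0.1228]
tool_rot: [-0.943, -2.993, 0.008]
ft_force: [-0.6, -1.1, -0.4]
grip_width: 0.995
grip_force: 0.0
```

Run:
```python
from h import *
im,d,K,T=shot("scene")
M=go(.439,.333,.056)
H,S,V=cv2.split(cv2.cvtColor(im,cv2.COLOR_RGB2HSV))
m=((H>40)&(H<85)&(S>120)).astype(np.uint8);m[:140]=0;m[170:]=0;m[:,:375]=0;m[:,415:]=0
ys,xs=np.nonzero(m);print(xs.min(),xs.max(),ys.min(),ys.max(),m.sum(),plane(xs.mean(),ys.mean(),.097,K,T))
s=get_state()
for f in(-1,1): print(f,proj(s["position"]+M[:,1]*.0435*f+M[:,2]*.014,K,T))
cv2.imwrite("pics/g2.png",cv2.resize(im[90:210,320:470,::-1],None,fx=4,fy=4))
```

```text
pos [0.435  0.333  0.1237] yaw_y 55.0 delta mm [-3.4  2.6 67.7] F [ 0.1 -0.3  0.3] grip 1.006 0.0 t 1.45
386 403 145 167 184 [0.44611669 0.32638645 0.097     ]
-1 [381.29869427 147.36769253]
1 [408.45172617 146.3036395 ]
```

View pics/g2.png

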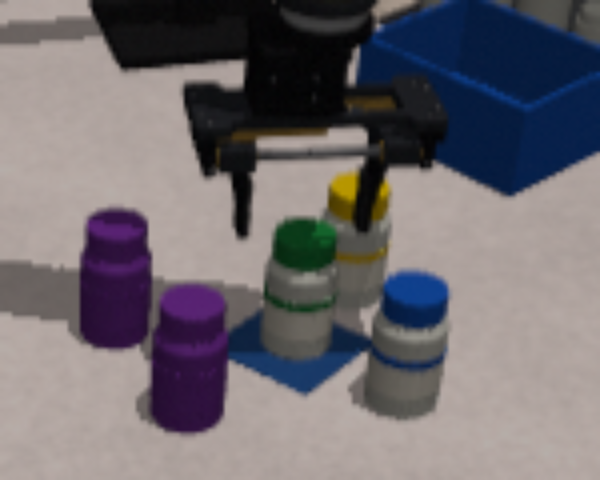

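The fingers straddle the green cap: tips at about crop (243,235) and (368,228), cap at (305,245). Descending and closing.

>>> arm_command(
  motion=[
    [87,-2,1,30,0],
    [87,-2,1,52,0],
    [87,-2,1,66,0],
    [87,-2,1,67,0],
    [70,-2,1,67,0],
  ],
)

```text
time: 1.87
position: [0.4394, 0.3335, 0.0601]
tool_rot: [-0.947, -2.996, -0.0]
ft_force: [0.6, 0.7, -0.1]
grip_width: 0.971
grip_force: 0.0
```

>>> arm_command(
  motion=[
    [50,0,0,0,0],
    [50,0,0,0,0],
    [50,0,0,0,0],
    [50,0,0,0,0],
    [50,0,0,0,0],
  ],
  newtons=20,
)

```text
time: 2.28
position: [0.4401, 0.3334, 0.0605]
tool_rot: [0.948, 2.994, 0.003]
ft_force: [0.8, 0.7, 2.3]
grip_width: 0.662
grip_force: 20.0
```

>>> arm_command(
  motion=[
    [50,0,0,0,0],
    [50,0,0,0,0],
    [50,0,0,-3,0],
    [50,0,0,-8,0],
    [50,0,0,-16,0],
  ],
)

```text
time: 2.7
position: [0.4385, 0.3318, 0.0747]
tool_rot: [-0.947, -2.994, 0.005]
ft_force: [-0.6, 0.2, -1.5]
grip_width: 0.665
grip_force: 20.0
```

>>> arm_command(
  motion=[
    [50,0,0,-20,0],
    [50,0,0,-50,0],
    [50,0,0,-85,0],
    [50,0,0,-120,0],
    [50,0,0,-150,0],
  ],
)

```text
time: 3.12
position: [0.4396, 0.3326, 0.2283]
tool_rot: [0.948, 2.994, 0.002]
ft_force: [0.5, 0.1, -2.8]
grip_width: 0.66
grip_force: 20.0
```

>>> arm_command(
  motion=[
    [50,0,0,-15,0],
    [50,0,0,-25,0],
    [50,0,0,-30,0],
    [50,0,0,-30,0],
    [50,0,0,-30,0],
  ],
)

```text
time: 3.53
position: [0.439, 0.3324, 0.2543]
tool_rot: [-0.948, -2.994, 0.003]
ft_force: [-1.2, -0.3, -1.6]
grip_width: 0.661
grip_force: 20.0
```

Run:
```python
from h import *
go(.574,-.299,.24)
```

```text
pos [0.439  0.3324 0.2543] yaw_y 54.9 delta mm [-473.7 -438.7   15. ] F [-1.2 -0.3 -1.6] grip 0.661 19.999723630025983 t 3.5333
```

>>> arm_command(
  motion=[
    [50,-18,-17,0,0],
    [50,-44,-41,0,0],
    [50,-71,-66,0,0],
    [50,-98,-91,0,0],
    [50,-125,-116,0,0],
  ],
)

```text
time: 3.95
position: [0.4742, 0.164, 0.2537]
tool_rot: [-0.947, -2.993, 0.004]
ft_force: [1.2, -0.2, -1.7]
grip_width: 0.665
grip_force: 20.0
```

>>> arm_command(
  motion=[
    [50,-27,-25,0,0],
    [50,-54,-50,0,0],
    [50,-81,-75,0,0],
    [50,-108,-100,0,0],
    [50,-135,-125,0,0],
  ],
)

```text
time: 4.37
position: [0.5126, -0.0157, 0.2539]
tool_rot: [-0.947, -2.993, 0.002]
ft_force: [0.5, 0.4, -2.1]
grip_width: 0.666
grip_force: 20.0
```

>>> arm_command(
  motion=[
    [50,-27,-25,0,0],
    [50,-54,-50,0,0],
    [50,-81,-75,0,0],
    [50,-108,-100,0,0],
    [50,-130,-120,0,0],
  ],
)

```text
time: 4.78
position: [0.5498, -0.1899, 0.2539]
tool_rot: [-0.95, -2.992, 0.003]
ft_force: [-0.3, 1.1, -1.3]
grip_width: 0.66
grip_force: 20.0
```

>>> arm_command(
  motion=[
    [50,-27,-25,0,6],
    [50,-50,-46,0,12],
    [50,-68,-63,0,18],
    [50,-80,-74,0,24],
    [50,-84,-78,0,30],
  ],
)

```text
time: 5.2
position: [0.573, -0.3026, 0.2532]
tool_rot: [-1.703, -2.637, 0.006]
ft_force: [-0.5, 0.6, -2.4]
grip_width: 0.658
grip_force: 20.0
```

>>> arm_command(
  motion=[
    [50,0,0,0,6],
    [50,0,0,0,12],
    [50,0,0,0,18],
    [50,0,0,0,24],
    [50,0,0,0,27],
  ],
)

```text
time: 5.62
position: [0.5739, -0.2985, 0.2533]
tool_rot: [-2.266, -2.172, 0.003]
ft_force: [-0.4, -0.4, -2.1]
grip_width: 0.663
grip_force: 20.0
```

Run:
```python
from h import *
get_image("top");get_image("top");im,d,K,T=shot("scene")
go(.573,-.299,.115)
cv2.imwrite("pics/p1.png",cv2.resize(im[180:330,150:350,::-1],None,fx=4,fy=4))
```

```text
pos [ 0.5741 -0.2985  0.2538] yaw_y -2.0 delta mm [ -0.6  -0.7 138.8] F [ 0.3  0.1 -1.8] grip 0.664 19.99998783110641 t 5.7667
```

View pics/p1.png

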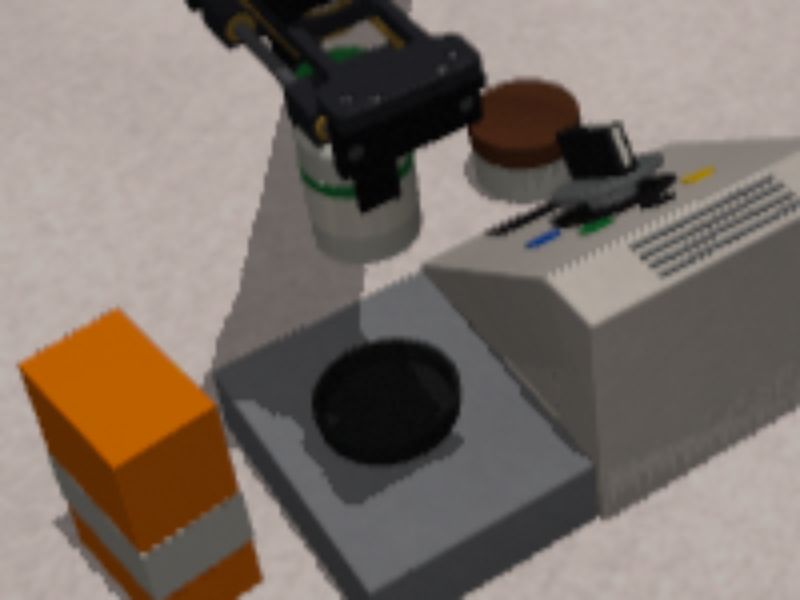

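The bottle hangs upright over the cup (bottle base at crop (365,250), cup at (387,400)), clear of the wall and carton. Lowering.

>>> arm_command(
  motion=[
    [50,0,0,30,0],
    [50,0,0,65,0],
    [50,0,0,98,0],
    [50,0,0,118,0],
    [50,0,0,124,0],
  ],
)

```text
time: 6.18
position: [0.572, -0.297, 0.1265]
tool_rot: [-2.255, -2.176, 0.005]
ft_force: [0.1, 1.6, -2.1]
grip_width: 0.668
grip_force: 20.0
```

>>> arm_command(
  motion=[
    [50,0,0,2,0],
    [50,0,0,5,0],
    [50,0,0,8,0],
    [50,0,0,10,0],
    [50,0,0,11,0],
  ],
)

```text
time: 6.6
position: [0.5752, -0.2993, 0.1215]
tool_rot: [2.261, 2.179, 0.001]
ft_force: [0.3, 0.4, -1.0]
grip_width: 0.664
grip_force: 20.0
```

>>> arm_command(
  motion=[
    [50,0,0,1,0],
    [50,0,0,2,0],
    [50,0,0,3,0],
    [50,0,0,4,0],
    [50,0,0,4,0],
  ],
)

```text
time: 7.02
position: [0.5745, -0.2989, 0.1164]
tool_rot: [-2.262, -2.18, -0.0]
ft_force: [-0.4, 1.0, -1.8]
grip_width: 0.659
grip_force: 20.0
```

>>> arm_command(
  motion=[
    [50,0,0,1,0],
    [50,0,0,2,0],
    [50,0,0,3,0],
    [50,0,0,3,0],
    [50,0,0,3,0],
  ],
)

```text
time: 7.43
position: [0.5747, -0.299, 0.1137]
tool_rot: [2.262, 2.18, 0.0]
ft_force: [-0.9, 0.0, -0.9]
grip_width: 0.659
grip_force: 20.0
```

>>> arm_command(
  motion=[
    [50,0,0,1,0],
    [50,0,0,1,0],
    [50,0,0,1,0],
  ],
)

```text
time: 7.68
position: [0.5747, -0.2991, 0.1136]
tool_rot: [2.262, 2.18, 0.001]
ft_force: [-2.4, 1.4, 5.4]
grip_width: 0.66
grip_force: 20.0
```

>>> arm_command(
  motion=[
    [62,0,0,0,0],
    [66,0,0,0,0],
    [72,0,0,0,0],
    [80,0,0,0,0],
    [87,0,0,0,0],
  ],
)

```text
time: 8.1
position: [0.5747, -0.2989, 0.1124]
tool_rot: [-2.262, -2.18, 0.0]
ft_force: [0.2, 0.7, 0.3]
grip_width: 0.891
grip_force: 0.0
```

>>> arm_command(
  motion=[
    [87,0,0,0,0],
    [87,0,0,-10,0],
    [87,0,0,-30,0],
    [87,0,0,-60,0],
    [87,0,0,-95,0],
  ],
)

```text
time: 8.52
position: [0.5737, -0.2984, 0.2077]
tool_rot: [-2.261, -2.178, 0.002]
ft_force: [0.4, -1.0, 0.4]
grip_width: 1.0
grip_force: 0.0
```

>>> arm_command(
  motion=[
    [87,0,0,-35,0],
    [87,0,0,-60,0],
    [87,0,0,-65,0],
  ],
)

```text
time: 8.77
position: [0.5762, -0.3008, 0.279]
tool_rot: [2.257, 2.174, 0.005]
ft_force: [1.3, -0.6, 0.7]
grip_width: 0.997
grip_force: 0.0
```

Run:
```python
from h import *
im,d,K,T=shot("scene")
y=-.045;r=np.radians(35)
Rm=np.array([[np.cos(y),-np.sin(y),0],[np.sin(y),np.cos(y),0],[0,0,1]])
z=np.array([-np.sin(r),0,np.cos(r)])
foot=np.array([-.016,.0015,.1088]);o=np.array([.580,-.1256,0])
for n,k in(("foot",0),("skirt",.018),("grip",.038),("top",.050)):
    W=o+Rm@(foot+k*z);print(n,W.round(4),proj(W,K,T).round(1))
up=Rm@np.array([np.cos(r),0,np.sin(r)])
print("bar ends",proj(W+.033*up,K,T).round(1),proj(W-.033*up,K,T).round(1))
W=o+Rm@(foot+.05*z);go(W[0],W[1],.26)
cv2.imwrite("pics/p2.png",cv2.resize(im[180:330,180:380,::-1],None,fx=4,fy=4,interpolation=cv2.INTER_NEAREST))
```

```text
foot [ 0.5641 -0.1234  0.1088] [303.4 229.7]
skirt [ 0.5538 -0.1229  0.1235] [300.9 223. ]
grip [ 0.5423 -0.1224  0.1399] [298.  215.6]
top [ 0.5354 -0.1221  0.1498] [296.2 211.1]
bar ends [302.  210.7] [290.7 211.4]
pos [ 0.5759 -0.3004  0.2774] yaw_y -2.1 delta mm [176.7 -47.2  16.7] F [ 0.4 -0.8  0.5] grip 1.001 0.0 t 8.8167
```

View pics/p2.png

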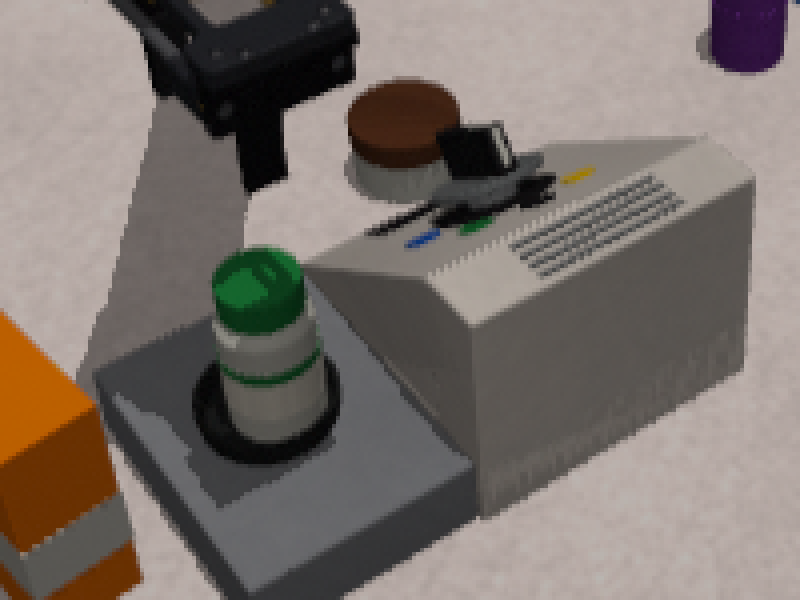

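The bottle stands upright in the cup (crop (270,360)) and the gripper is clear of it; the dial bar is at crop (475,150) with its pointer still up. Next I go above the dial and work out the push and turn geometry.

>>> arm_command(
  motion=[
    [87,30,-8,0,0],
    [87,62,-16,0,0],
    [87,95,-24,0,0],
    [60,125,-32,0,0],
    [40,150,-40,0,0],
  ],
)

```text
time: 9.23
position: [0.5393, -0.1447, 0.2712]
tool_rot: [-2.259, -2.181, 0.001]
ft_force: [0.6, 0.0, 0.7]
grip_width: 0.918
grip_force: 0.0
```

>>> arm_command(
  motion=[
    [28,5,-2,0,-7],
    [28,10,-3,0,-14],
    [28,10,-3,0,-21],
    [28,10,-3,0,-28],
    [28,10,-3,0,-35],
  ],
)

```text
time: 9.65
position: [0.5369, -0.1369, 0.2715]
tool_rot: [-1.492, -2.763, 0.001]
ft_force: [-1.6, -0.2, -0.5]
grip_width: 0.554
grip_force: 0.0
```

>>> arm_command(
  motion=[
    [28,0,0,0,-7],
    [28,0,0,0,-14],
    [28,0,0,0,-21],
    [28,0,0,0,-28],
    [28,0,0,0,-35],
  ],
)

```text
time: 10.07
position: [0.5369, -0.1373, 0.2714]
tool_rot: [-0.593, -3.083, 0.0]
ft_force: [-0.5, -0.3, -0.2]
grip_width: 0.324
grip_force: 0.0
```

>>> arm_command(
  motion=[
    [28,0,0,0,-7],
    [28,0,0,0,-14],
    [28,0,0,0,-20],
    [28,0,0,0,-20],
  ],
)

```text
time: 10.4
position: [0.5369, -0.1373, 0.2715]
tool_rot: [-0.054, -3.139, -0.0]
ft_force: [-0.0, 0.7, -0.1]
grip_width: 0.319
grip_force: 0.0
```

```bash
cat > dial.py <<'E'
from h import *
y0=-.045;r=np.radians(35)
Rm=np.array([[np.cos(y0),-np.sin(y0),0],[np.sin(y0),np.cos(y0),0],[0,0,1]])
D=Rm@np.array([[np.cos(r),0,-np.sin(r)],[0,1,0],[np.sin(r),0,np.cos(r)]])  # dial axes at off
SK=np.array([.580,-.1256,0])+Rm@np.array([-.016,.0015,.1088])+D[:,2]*.018
def bar(th): return np.array([np.cos(th),-np.sin(th),0])
def spin(th): return np.degrees(np.arctan(np.tan(th)*np.cos(r)))  # tool spin from off
def fing(psi,gap):  # finger corner grid rel. to tip centre, world
    a=np.radians(-psi)+y0;c=np.array([-np.sin(a),np.cos(a),0]);t=np.array([np.cos(a),np.sin(a),0])
    return [np.array([s*c*q+t*w+np.array([0,0,h]) for q in((gap/2,gap/2+15) if full else (gap/2,)) for w in np.linspace(-9.5,9.5,7) for h in np.linspace(0,50,26)])/1000 for s in(1,-1) for full in(1,)]
def plan(th,gap,rad,press,psi=None):
    psi=spin(th) if psi is None else psi
    F=fing(psi,gap);A=np.vstack(F)@D
    tip=np.r_[bar(th)[:2]*rad,0]                 # dial frame, skirt plane
    rr=np.hypot(*(A+tip)[:,:2].T)<.037
    tip[2]=-press-A[rr,2].min()
    rng=[]
    for t in np.radians(np.arange(-60,100,1)):
        ok=True;B=np.array([bar(t),[np.sin(t),np.cos(t),0],[0,0,1]])
        Q=(A+tip)@B.T; rng.append(not((abs(Q[:,0])<.033)&(abs(Q[:,1])<.007)&(Q[:,2]>-press)&(Q[:,2]<.032-press)).any())
    k=np.arange(-60,100)[rng]
    return SK+D@tip+[0,0,.014],psi,(k.min(),k.max()) if len(k) else None,rng[int(round(np.degrees(th)))+60]
E
python3 - <<'E'
from dial import *
for g in(24,28,32):
  for th in(0,20,40,45):
    p,s,k,ok=plan(np.radians(th),g,.018,.0095); print(g,th,p.round(4),round(s,1),k,ok)
p=plan(0,28,.018,-.045)[0];go(*p);print(p,get_state()["joint_positions"].round(2))
a=np.load("top0.npz");im,d,K,T=[a[k] for k in("im","d","K","T")]
for n,l in(("up",.033),("lo",-.033),("mid",0)):
    print(n,proj(SK+D@np.array([l,0,.032]),K,T).round(1))
print("skirt",proj(SK,K,T).round(1))
g=cv2.cvtColor(im,cv2.COLOR_RGB2GRAY)
print(g[174:196:2,350:372].tolist())
E
```

```text
24 0 [ 0.5708 -0.1237  0.1446] 0.0 (np.int64(-8), np.int64(96)) True
24 20 [ 0.5673 -0.1297  0.1474] 16.6 (np.int64(10), np.int64(99)) True
24 40 [ 0.5624 -0.1349  0.1485] 34.5 (np.int64(-60), np.int64(34)) False
24 45 [ 0.561  -0.136   0.1486] 39.3 (np.int64(-60), np.int64(38)) False
28 0 [ 0.5708 -0.1237  0.1446] 0.0 (np.int64(-12), np.int64(96)) True
28 20 [ 0.5671 -0.1297  0.1476] 16.6 (np.int64(6), np.int64(99)) True
28 40 [ 0.562  -0.1349  0.1491] 34.5 (np.int64(-60), np.int64(38)) False
28 45 [ 0.5606 -0.136   0.1492] 39.3 (np.int64(-60), np.int64(43)) False
32 0 [ 0.5708 -0.1237  0.1446] 0.0 (np.int64(-16), np.int64(95)) True
32 20 [ 0.5679 -0.1297  0.1465] 16.6 (np.int64(2), np.int64(99)) True
32 40 [ 0.5616 -0.1349  0.1496] 34.5 (np.int64(-60), np.int64(43)) True
32 45 [ 0.5602 -0.1359  0.1497] 39.3 (np.int64(-60), np.int64(48)) True
pos [ 0.5369 -0.1373  0.2715] yaw_y 88.0 delta mm [-2.3 15.1 82.3] F [-0.   0.7 -0.1] grip 0.319 0.0 t 10.4
[ 0.53959251 -0.12227891  0.18919449] [-0.46  0.11  0.72  1.66 -0.07  1.4   1.81]
up [361.5 182.5]
lo [359.2 202.1]
mid [360.4 192.4]
sk
[... 308 characters left out ...]
, 50, 48, 47, 40, 41, 55, 58, 48, 42, 46, 50, 51, 49, 46, 40, 34, 36], [43, 48, 51, 51, 51, 51, 51, 46, 37, 37, 52, 58, 48, 41, 46, 49, 51, 50, 49, 49, 44, 38], [50, 51, 51, 49, 50, 51, 50, 45, 36, 42, 58, 66, 54, 42, 47, 48, 50, 50, 50, 50, 49, 44], [50, 51, 51, 50, 50, 50, 49, 44, 38, 45, 67, 74, 58, 43, 46, 49, 50, 51, 49, 49, 50, 47], [50, 51, 49, 50, 49, 51, 49, 44, 37, 46, 68, 75, 58, 45, 47, 49, 50, 50, 49, 50, 50, 50], [51, 50, 50, 49, 50, 51, 49, 45, 37, 47, 66, 67, 52, 44, 46, 49, 50, 50, 49, 50, 52, 59], [52, 51, 49, 50, 50, 49, 48, 43, 35, 35, 40, 42, 37, 39, 46, 49, 50, 51, 50, 51, 54, 63], [61, 56, 52, 50, 50, 49, 48, 41, 30, 23, 23, 24, 31, 41, 48, 49, 50, 51, 53, 59, 69, 80]]
```

```bash
sed -i 's/^    k=np.arange.*/    i=int(round(np.degrees(th)))+60; lo=hi=i\n    while lo>0 and rng[lo-1]: lo-=1\n    while hi<159 and rng[hi+1]: hi+=1\n    k=np.array([lo-60,hi-60])/' dial.py
python3 - <<'E'
from dial import *
for g in(28,32,36):
  for th in(0,10,20,30,40,44):
    p,s,k,ok=plan(np.radians(th),g,.018,.009); print(g,th,p.round(4),round(s,1),k,ok)
for ps in(20,26,30): print(ps,[ (g,plan(np.radians(40),g,.018,.009,ps)[2:]) for g in(26,30,34)])
for pr in(-.045,-.002): p=plan(0,32,.018,pr)[0]; print(p.round(4)); go(*p)
E
```

```text
28 0 [ 0.5705 -0.1237  0.145 ] 0.0 (np.int64(-12), np.int64(12)) True
28 10 [ 0.5695 -0.1268  0.1457] 8.2 (np.int64(-4), np.int64(17)) True
28 20 [ 0.5668 -0.1297  0.148 ] 16.6 (np.int64(6), np.int64(23)) True
28 30 [ 0.5644 -0.1324  0.149 ] 25.3 (np.int64(16), np.int64(31)) True
28 40 [ 0.5617 -0.1349  0.1495] 34.5 (np.int64(40), np.int64(40)) False
28 44 [ 0.5606 -0.1357  0.1496] 38.3 (np.int64(44), np.int64(44)) False
32 0 [ 0.5705 -0.1237  0.145 ] 0.0 (np.int64(-16), np.int64(16)) True
32 10 [ 0.5695 -0.1268  0.1458] 8.2 (np.int64(-7), np.int64(22)) True
32 20 [ 0.5676 -0.1297  0.1469] 16.6 (np.int64(2), np.int64(27)) True
32 30 [ 0.5641 -0.1324  0.1494] 25.3 (np.int64(12), np.int64(35)) True
32 40 [ 0.5613 -0.1348  0.15  ] 34.5 (np.int64(23), np.int64(43)) True
32 44 [ 0.5602 -0.1357  0.1501] 38.3 (np.int64(27), np.int64(47)) True
36 0 [ 0.5705 -0.1237  0.145 ] 0.0 (np.int64(-20), np.int64(20)) True
36 10 [ 0.5694 -0.1267  0.146 ] 8.2 (np.int64(-11), np.int64(26)) True
36 20 [ 0.5678 -0.1297  0.1466] 16.6 (np.int64(-2), np.int64(31)) True
36 30 [ 0.5648 -0.1324  0.1484] 25.3 (np
[... 154 characters left out ...]
p.int64(53)) True
20 [(26, ((np.int64(40), np.int64(40)), False)), (30, ((np.int64(40), np.int64(40)), False)), (34, ((np.int64(14), np.int64(42)), True))]
26 [(26, ((np.int64(40), np.int64(40)), False)), (30, ((np.int64(21), np.int64(40)), True)), (34, ((np.int64(17), np.int64(43)), True))]
30 [(26, ((np.int64(40), np.int64(40)), False)), (30, ((np.int64(23), np.int64(40)), True)), (34, ((np.int64(19), np.int64(44)), True))]
[ 0.5396 -0.1223  0.1892]
pos [ 0.5369 -0.1373  0.2715] yaw_y 88.0 delta mm [-2.3 15.1 82.3] F [-0.   0.7 -0.1] grip 0.319 0.0 t 10.4
[ 0.5642 -0.1234  0.154 ]
pos [ 0.5369 -0.1373  0.2715] yaw_y 88.0 delta mm [-27.   14.9 117.4] F [-0.   0.7 -0.1] grip 0.319 0.0 t 10.4
```

Run:
```python
import dial; from dial import *
src=open("dial.py").read().replace("i=int(round(np.degrees(th)))+60;","i=int(probe)+60;").replace("press,psi=None)","press,psi=None,probe=40)")
open("dial.py","w").write(src)
exec(src)
for g in(24,26,28,30):
  for ps in(26,30,34):
    print(g,ps,[(th,*plan(np.radians(th),g,.018,.009,ps)[2]) for th in(44,48,52,56,60) if plan(np.radians(th),g,.018,.009,ps)[3]])
```

```text
24 26 []
24 30 []
24 34 []
26 26 []
26 30 []
26 34 []
28 26 []
28 30 []
28 34 []
30 26 []
30 30 []
30 34 [(44, np.int64(27), np.int64(44))]
```

```bash
sed -i 's/rng\[int(round(np.degrees(th)))+60\]/rng[int(probe)+60]/' dial.py
python3 - <<'E'
from dial import *
for g in(22,26,28,30):
  for ps in(26,30,34):
    o=[]
    for th in(44,48,52,56,60):
        q=plan(np.radians(th),g,.018,.009,ps,42)
        if q[3]:o.append((th,int(q[2][0]),int(q[2][1])))
    print(g,ps,o)
E
```

```text
22 26 []
22 30 []
22 34 []
26 26 [(52, 41, 42)]
26 30 [(52, 36, 42)]
26 34 [(52, 37, 44), (56, 40, 46)]
28 26 [(48, 29, 43), (52, 32, 45)]
28 30 [(48, 30, 42), (52, 33, 45), (56, 37, 47)]
28 34 [(48, 32, 43), (52, 35, 45), (56, 38, 47)]
30 26 [(44, 24, 42), (48, 26, 44), (52, 29, 47), (56, 35, 49)]
30 30 [(44, 25, 42), (48, 28, 44), (52, 31, 46), (56, 34, 50), (60, 40, 52)]
30 34 [(44, 27, 44), (48, 30, 46), (52, 33, 48), (56, 35, 51), (60, 38, 53)]
```

>>> arm_command(
  motion=[
    [28,-1,8,25,0],
    [28,-2,15,50,0],
    [28,-2,15,75,0],
    [28,-2,15,81,0],
    [28,-2,15,81,0],
  ],
)

```text
time: 10.82
position: [0.5384, -0.1223, 0.1893]
tool_rot: [-0.061, -3.136, 0.0]
ft_force: [0.4, 0.3, -0.3]
grip_width: 0.323
grip_force: 0.0
```

>>> arm_command(
  motion=[
    [28,-6,0,8,0],
    [28,-11,0,16,0],
    [28,-17,0,24,0],
    [28,-21,0,30,0],
    [28,-22,0,32,0],
  ],
)

```text
time: 11.23
position: [0.5627, -0.1233, 0.1585]
tool_rot: [-0.058, -3.14, 0.001]
ft_force: [-0.2, -1.1, 1.0]
grip_width: 0.319
grip_force: 0.0
```

Run:
```python
from dial import *
s=get_state();M=R.from_rotvec(s["tool_rot"]).as_matrix()
for a,ps,g,pr in((0,0,28,0),(0,0,28,.01),(14,10,28,.01),(28,20,28,.01),(42,28,27,.01),(54,34,26,.01),(54,34,26,-.015),(54,34,26,-.05)):
    p=plan(np.radians(a),g,.018,pr,ps)[0];print(a,ps,g,pr,(M.T@(p-s["position"])*1000).round(1))
go(*p)
im,d,K,T=shot("scene");cv2.imwrite("pics/d1.png",cv2.resize(im[150:270,220:380,::-1],None,fx=5,fy=5))
```

```text
0 0 28 0 [-2.7 -0.1  6.1]
0 0 28 0.01 [-8.5 -0.1 14.3]
14 10 28 0.01 [-6.4 -4.4 12.3]
28 20 28 0.01 [-3.6 -8.5 11.1]
42 28 27 0.01 [ -0.5 -12.1  11.2]
54 34 26 0.01 [  2.3 -14.6  12. ]
54 34 26 -0.015 [ 16.7 -14.5  -8.5]
54 34 26 -0.05 [ 36.8 -14.3 -37.1]
pos [ 0.5627 -0.1233  0.1585] yaw_y 87.9 delta mm [ 36.8 -14.3 -37.1] F [-0.2 -1.1  1. ] grip 0.319 0.0 t 11.2333
```

View pics/d1.png

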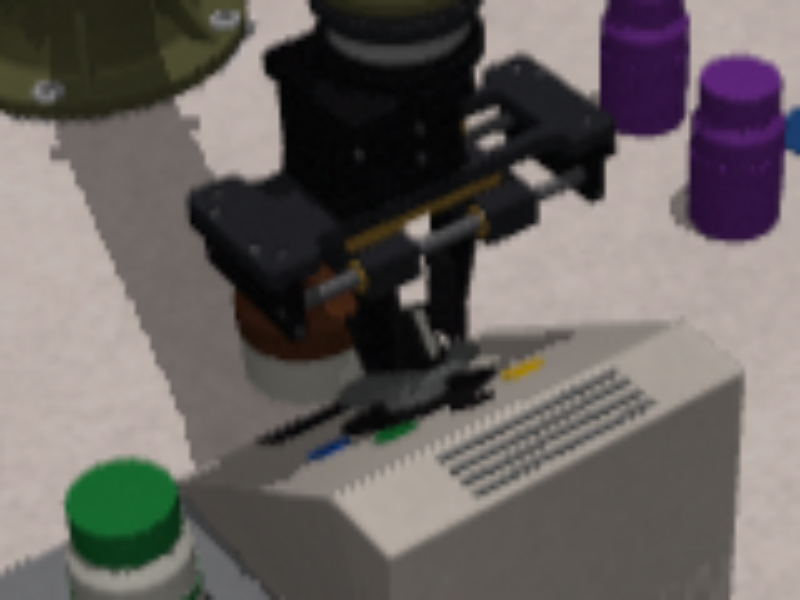

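The fingers straddle the bar, with the white pointer at crop (425,335) between the tips at (380,360) and (455,330). Pressing in with a force check.

>>> arm_command(
  motion=[
    [28,-3,0,6,0],
    [28,-5,0,8,0],
    [28,-6,0,10,0],
    [28,-6,0,10,0],
  ],
)

```text
time: 11.62
position: [0.5684, -0.1239, 0.1498]
tool_rot: [0.059, 3.141, -0.0]
ft_force: [-0.7, -0.1, 4.4]
grip_width: 0.322
grip_force: 2.2
```

>>> arm_command(
  motion=[
    [28,-1,0,2,0],
    [28,-3,0,4,0],
    [28,-3,0,5,0],
    [28,-3,0,5,0],
  ],
)

```text
time: 11.95
position: [0.5706, -0.1243, 0.1464]
tool_rot: [-0.059, -3.14, -0.001]
ft_force: [-7.0, 0.6, 13.7]
grip_width: 0.322
grip_force: 8.8
```

>>> arm_command(
  motion=[
    [28,1,-2,-1,5],
    [28,2,-4,-2,10],
    [28,2,-4,-2,10],
  ],
)

```text
time: 12.2
position: [0.5682, -0.1246, 0.1474]
tool_rot: [-0.335, -3.121, -0.008]
ft_force: [-6.3, 4.9, 10.7]
grip_width: 0.325
grip_force: 6.2
```

Run:
```python
from dial import *
s=get_state();M=R.from_rotvec(s["tool_rot"]).as_matrix();print(s["position"],s["ft_force"].round(1),D.T@s["ft_force"],s["torque"].round(2))
q0=plan(np.radians(14),28,.018,.01,10)[0]
for a,ps,g in((14,10,28),(28,20,28),(42,28,27),(54,34,26)):
    p=plan(np.radians(a),g,.018,.01,ps)[0];print(a,ps,g,(M.T@(p-q0)*1000).round(1),(M.T@(p-s["position"])*1000).round(1))
```

```text
[ 0.56818568 -0.12461138  0.14743938] [-6.3  4.9 10.7] [ 0.81983878  4.60728732 12.48654989] [1.36 1.27 0.18]
14 10 28 [0. 0. 0.] [-1.4 -3.1  1.3]
28 20 28 [ 2.  -4.5 -1.2] [ 0.7 -7.6  0.1]
42 28 27 [ 4.4 -8.5 -1.2] [  3.  -11.7   0.1]
54 34 26 [  6.8 -11.5  -0.4] [  5.4 -14.6   0.9]
```

>>> arm_command(
  motion=[
    [28,-1,0,2,0],
    [28,-2,0,3,0],
    [28,-2,0,3,0],
    [28,-2,0,3,0],
  ],
)

```text
time: 12.53
position: [0.5689, -0.1247, 0.1463]
tool_rot: [-0.328, -3.119, -0.011]
ft_force: [-15.7, 7.6, 26.6]
grip_width: 0.322
grip_force: 15.3
```

Run:
```python
from dial import *
s=get_state();p=s["position"];print(p,"F dial",(D.T@s["ft_force"]).round(1),s["torque"].round(2),s["grip_force"])
M=R.from_rotvec(s["tool_rot"]).as_matrix()
F=np.vstack(fing(8.5+1.9,28))
A=(F+p-[0,0,.014]-SK)@D; i=A[:,2].argmin();print("lowest",(A[i]*1000).round(1)); rr=np.hypot(A[:,0],A[:,1])<.037; print("lowest on skirt (mm below nominal)",A[rr,2].min()*1000)
im,d,K,T=shot("top")
q=[]
print("body y dir",M[:,1].round(2))
```

```text
[ 0.56890423 -0.12465618  0.1463305 ] F dial [ 2.1  6.9 31. ] [2.15 3.24 0.22] 15.288847644551424
lowest [29.4 25.8 -9.9]
lowest on skirt (mm below nominal) -8.329018328193317
body y dir [0.21 0.98 0.01]
```

>>> arm_command(
  motion=[
    [28,2,0,-3,0],
    [28,3,-2,-4,4],
    [28,4,-4,-5,8],
    [28,4,-5,-5,10],
    [28,4,-5,-5,10],
  ],
)

```text
time: 13.0
position: [0.5667, -0.1305, 0.1494]
tool_rot: [0.603, 3.082, 0.005]
ft_force: [-1.0, 3.3, 5.7]
grip_width: 0.32
grip_force: 2.8
```

```bash
cat > st.py <<'E'
from dial import *
s=get_state();p=s["position"];M=R.from_rotvec(s["tool_rot"]).as_matrix()
yaw=np.degrees(np.arctan2(M[1,1],M[0,1]));psi=87.4-yaw;gap=s["grip_width"]*87
F=np.vstack(fing(psi,gap));A=(F+p-[0,0,.014]-SK)@D;rr=np.hypot(A[:,0],A[:,1])<.037
pr=-A[rr,2].min()
ok=[]
for t in range(-50,95):
    th=np.radians(t);B=np.array([bar(th),[np.sin(th),np.cos(th),0],[0,0,1]]);Q=A@B.T
    if not((abs(Q[:,0])<.033)&(abs(Q[:,1])<.007)&(Q[:,2]>-pr)&(Q[:,2]<.032-pr)).any(): ok.append(t)
print(p.round(4),"psi",psi.round(1),"gap",round(gap,1),"F dial",(D.T@s["ft_force"]).round(1),"press",round(pr*1000,1),"theta ok",ok[:1],ok[-1:],[t for a,t in zip(ok,ok[1:]) if t-a>1],"j7",s["joint_positions"][6].round(2),"t",s["time"])
for a,ps,g in((14,10,28),(28,20,28),(42,28,27),(54,34,26)):
    q=plan(np.radians(a),g,.018,.008,ps)[0];print(a,ps,g,(M.T@(q-p)*1000).round(1))
E
python3 st.py
```

```text
[ 0.5667 -0.1305  0.1494] psi 19.6 gap 27.8 F dial [2.3 3.3 5.4] press 6.9 theta ok [9] [25] [] j7 1.54 t 13.0
14 10 28 [0.  2.8 1.6]
28 20 28 [ 1.3 -2.   0.4]
42 28 27 [ 2.9 -6.4  0.5]
54 34 26 [ 4.8 -9.7  1.2]
```

>>> arm_command(
  motion=[
    [28,-1,0,1.5,0],
    [28,-2,0,3,0],
    [28,-2,0,3,0],
    [28,-2,0,3,0],
  ],
)

```text
time: 13.33
position: [0.5677, -0.1307, 0.1481]
tool_rot: [-0.6, -3.082, -0.007]
ft_force: [-8.8, 4.3, 18.8]
grip_width: 0.324
grip_force: 9.3
```

```bash
python3 st.py
```

```text
[ 0.5677 -0.1307  0.1481] psi 19.4 gap 28.2 F dial [ 3.4  3.9 20.6] press 8.5 theta ok [9] [25] [] j7 1.55 t 13.3333
14 10 28 [1.1 2.6 0.3]
28 20 28 [ 2.3 -2.2 -0.9]
42 28 27 [ 3.9 -6.6 -0.8]
54 34 26 [ 5.8 -9.9 -0.1]
```

>>> arm_command(
  motion=[
    [28,2,-2,-2,2],
    [28,3,-4,-2,5],
    [28,4,-6,-2,8],
    [28,4,-6,-2,8],
  ],
)

```text
time: 13.67
position: [0.5628, -0.1362, 0.1484]
tool_rot: [0.817, 3.031, 0.003]
ft_force: [0.1, 1.0, 5.1]
grip_width: 0.321
grip_force: 2.5
```

```bash
python3 st.py
```

```text
[ 0.5628 -0.1362  0.1484] psi 27.6 gap 27.9 F dial [3.  1.  4.2] press 9.1 theta ok [26] [40] [] j7 1.42 t 13.6667
14 10 28 [-0.1  9.7  0.6]
28 20 28 [ 0.4  4.8 -0.6]
42 28 27 [ 1.4  0.2 -0.5]
54 34 26 [ 2.8 -3.4  0.2]
```

>>> arm_command(
  motion=[
    [28,0,-1,1,2],
    [28,1,-2,1,4],
    [27,2,-4,1,7],
    [26,2,-4,1,7],
    [26,2,-4,1,7],
  ],
)

```text
time: 14.08
position: [0.5602, -0.1399, 0.1482]
tool_rot: [0.996, 2.974, 0.001]
ft_force: [1.3, -0.7, 8.0]
grip_width: 0.305
grip_force: 4.1
```

```bash
python3 st.py
```

```text
[ 0.5602 -0.1399  0.1482] psi 34.4 gap 26.6 F dial [ 5.7 -0.6  5.8] press 9.1 theta ok [40] [48] [] j7 1.31 t 14.0833
14 10 28 [ 1.2 14.1  0.4]
28 20 28 [ 1.1  9.2 -0.8]
42 28 27 [ 1.6  4.5 -0.7]
54 34 26 [2.5 0.8 0. ]
```

>>> arm_command(
  motion=[
    [28,2,-1.3,-3.3,0],
    [28,4,-2.6,-6.6,0],
    [28,6,-4,-10,0],
    [28,8,-5.3,-13.3,0],
    [28,10,-6.6,-16.6,0],
  ],
)

```text
time: 14.5
position: [0.5457, -0.1381, 0.1629]
tool_rot: [-0.998, -2.978, -0.0]
ft_force: [0.7, 1.0, 0.3]
grip_width: 0.324
grip_force: 0.5
```

>>> arm_command(
  motion=[
    [28,4,-2.6,-6.6,0],
    [28,10,-6.6,-16.6,0],
    [28,16,-10.6,-26.6,0],
    [28,22,-14.5,-37,0],
    [28,22,-14.5,-65,0],
  ],
)

```text
time: 14.92
position: [0.5159, -0.1368, 0.2259]
tool_rot: [-0.999, -2.971, 0.003]
ft_force: [0.2, 0.4, 0.2]
grip_width: 0.323
grip_force: 0.0
```

>>> arm_command(
  motion=[
    [28,30,-10,-30,0],
    [28,60,-20,-50,0],
    [28,95,-30,-60,0],
    [28,120,-30,-60,0],
    [28,120,-30,-60,0],
  ],
)

```text
time: 15.33
position: [0.4033, -0.0853, 0.2866]
tool_rot: [-0.991, -2.976, 0.004]
ft_force: [-0.8, 0.1, -0.4]
grip_width: 0.321
grip_force: 0.0
```

Run:
```python
from dial import *
print(get_state()["position"])
im,d,K,T=shot("top");im2,d2,K2,T2=shot("scene")
o=im[150:215,325:440,::-1];a=cv2.resize(o,None,fx=6,fy=6,interpolation=cv2.INTER_CUBIC)[:300]
b=cv2.resize(im2[190:250,260:375,::-1],None,fx=6,fy=6,interpolation=cv2.INTER_CUBIC)[:300]
cv2.imwrite("pics/f.png",cv2.convertScaleAbs(np.vstack([a,b]),alpha=1.5))
# predicted bar-end positions for angles, out & pressed
for pr in(0,-.006):
  for t in(30,40,50): print(pr,t,proj(SK+D@(bar(np.radians(t))*.033+[0,0,.032+pr]),K,T).round(1),proj(SK+D@(-bar(np.radians(t))*.033+[0,0,.032+pr]),K,T).round(1))
for pr in(0,-.006): print("skirt h",pr)
Q=np.array([pt(u,v,d[v,u],K,T) for u in range(348,374) for v in range(172,204)]);L=(Q-SK)@D
m=(np.hypot(L[:,0],L[:,1])<.034)
b=m&(L[:,2]>.018)&(L[:,2]<.045);s=m&(abs(L[:,2])<.013)
print("skirt h med",np.median(L[s,2]),s.sum(),"bar h",np.median(L[b,2]),b.sum())
X=L[b,:2];X=X-X.mean(0);w,v=np.linalg.eigh(X.T@X);e=v[:,1]*np.sign(v[0,1]);print("theta",np.degrees(np.arctan2(-e[1],e[0])))
a=np.load("top0.npz");Q=np.array([pt(u,v_,a["d"][v_,u],K,T) for u in range(348,374) for v_ in range(172,204)]);L=(Q-SK)@D
m=(np.hypot(L[:,0],L[:,1])<.034);b=m&(L[:,2]>.018)&(L[:,2]<.045);s=m&(abs(L[:,2])<.013);print("before: skirt",np.median(L[s,2]),"bar",np.median(L[b,2]))
X=L[b,:2];X=X-X.mean(0);w,v=np.linalg.eigh(X.T@X);e=v[:,1]*np.sign(v[0,1]);print("theta",np.degrees(np.arctan2(-e[1],e[0])))
```

```text
[ 0.40327636 -0.08534568  0.28662645]
0 30 [367.  184.2] [353.8 200.4]
0 40 [368.5 185.3] [352.4 199.3]
0 50 [369.8 186.7] [351.1 198.1]
-0.006 30 [366.9 183.3] [353.8 199.4]
-0.006 40 [368.4 184.4] [352.3 198.3]
-0.006 50 [369.7 185.7] [351.1 197. ]
skirt h 0
skirt h -0.006
skirt h med 6.996662897007184e-05 241 bar h 0.030295571390411575 131
theta 37.82678014208692
before: skirt -0.00029556850558656416 bar 0.03137417738089275
theta -2.7451167727317483
```

View pics/f.png

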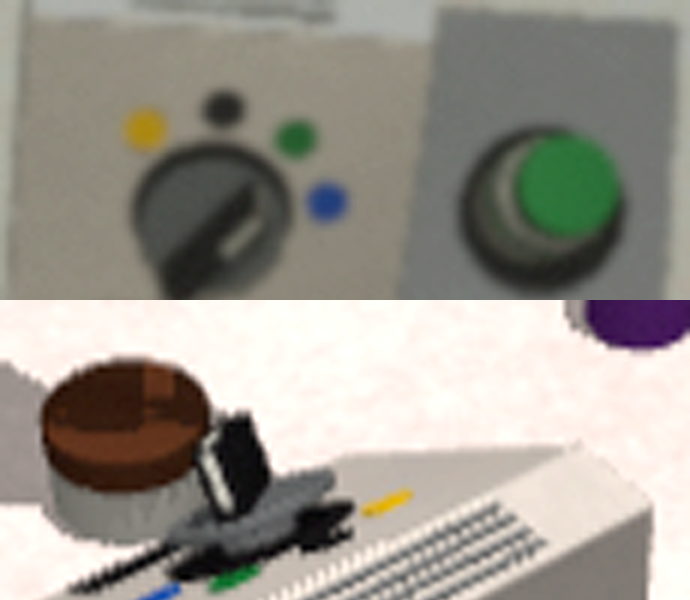

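The pointer bar (top half, about (210,235)) aims at the green mark at (296,138). The skirt is back at its original height, the measured angle is about 38°, and the bottle stands in the cup at (545,205). The robot touches nothing, so I'm handing in.

```bash
python3 -c "
from bench import *
print(close_job())"
```

```text
the job is handed in; nothing more can be done
None
```

The green-capped bottle from the mat stands upright in the mixer cup, the dial is at the green mark and fully back out (about 38° measured, mark at 40°), I moved nothing else, and the job is handed in at about 15 s.

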